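Stones away, punch ready over the ring

ROBOT

A 6-joint arm with a two-finger parallel gripper is mounted at the origin on the work surface. World frame = base frame: x ahead of the robot, y to its left, z up, the work surface at z = 0. Lengths are in m, angles in degrees, forces in N, time in s.
With the tool pointing down it reaches from about 0.35 to 0.875 m from the base axis. Payload 4.2 kg.
Tool frame: the origin (TCP) lies midway between the tips of the shut fingers; the grasp point (between the pads) lies 19 mm behind it; z points along the fingers, y is the line along which they close (so a half turn about z gives the same grasp; the last joint's range is limited). The gripper opens to 87 mm and grips with 3 to 60 N. Pads are 19 mm wide; open, the fingers measure 117 mm over their backs; the gripper's body (75 mm by 190 mm) begins 51 mm behind the grasp point.
Start: joints at [85.405, 22.042, 0.453, 0, -68.411, -14.817], TCP at [0.208, 0.589, 0.223] pointing down, gripper open.
Joint ranges: [-179.83, 179.83], [-69.29, 118.12], [-61.27, 80.66], [-181.25, 117.63], [-171.15, -9.14], [-177.46, 177.46]. Speed limits (degrees/s): [159.86, 159.86, 180, 180, 180, 180].

INTERFACE

Orientations are given as a 3x3 rotation matrix whose columns are the frame's x, y, z axes.
In Python, from station import r, cams gives the robot as it stands.
- The arm moves only by the tool play_rows, never from a script. Its argument "commands" is text: rows parted by semicolons, each of 6 numbers parted by spaces: the shift along the world's x, y, z normalised to -1 to 1, where 1 is 30 mm, then the turn, a rotation vector about the world's x, y, z normalised to -1 to 1, where 1 is 0.15 rad. A call has 1 to 20 rows; each row shifts and turns the commanded pose from where the row before left it; what a row does not reach is not made up. A row lasts 1/10 s, in which the tool goes at most 50 mm and 8.59 degrees, less where a joint would pass 70% of its speed; a pose out of reach is approached as far as the arm can. A call with a number of a shift or a turn outside -1 to 1 is refused whole. A call with a gripper value outside its range is refused whole. "grip" is the finger opening in mm, from 0 to 87, set as the call begins (left out, the last holds). The fingers move at their own pace and stop on an object; the grip force is fixed at half the most. Time passes only in rows, so rows that do not move let the fingers close. It gives the time, the measured TCP pose, the force, the opening and the grip force at its end, in the units of the state.
- r.sense(): the state, without advancing time (a new reading comes with each control period).
- cams.capture(name): name is "side" or "top" or "wrist"; returns (picture, depth): 420x560x3 uint8, blue, green, red; 420x560 float32, m along the optical axis (not along the pixel's ray), 0 where there is no reading.
- cams.camera_info(name): a dict with "mtx" (3x3 intrinsics, pixels), "k1" (the pictures are not rectified: a ray, as slopes to the right and down, at radius r is drawn at 1 + k1 r^2 times it, then the intrinsics apply), "R" (3x3) and "t" (3): a world point X has camera coordinates R X + t. Camera axes: x right, y down, z forward; pixel columns grow to the right and rows downward; lengths in m; the calibration is good to about 2 mm. A picture is of the moment at which its call begins: read the wrist's pose just before it. camera_info takes no time and is no camera call; for the wrist camera it gives the pose at the moment of the call.
- r.finish_job(): hands the job in; it is judged then, once.
The state is a dict: "time_s": time; "joints": joint angles; "joint_velocities": joint speeds; "effort": joint torques, N m; "tcp_pos": TCP position; "ee_rot": TCP orientation; "wrist_force": force on the tool from outside, world axes, zero at the start; "moment": the same for the moment, N m; "gripper_width": opening from 0.0 (shut) to 1.0 (fully open); "gripper_force": force on a finger pad.
Only numpy, scipy, OpenCV 4.12 (cv2) and the standard library are available. Lean on these libraries where they do the work, as an engineer would, in place of code of your own. Each camera call takes 0.05 s, during which the arm holds its last target. There are 200 camera calls.

TASK

Get ready to set a stone: first put the small grey stone case flat into the open drawer of the bench cabinet, let go of it and push the drawer fully shut. Then pull the punch with the oblong head (not the round or the square one) up out of the punch block, carry it over the tool rack and hold it upright above the ring in the clamp, its foot centred over the ring's oblong setting, lined up lengthwise with it, and a little under 1 cm above it, never touching ring or clamp. Finish there, still and with the punch held in the gripper, with nothing knocked against the rack and everything else left in its place.

Things in the scene. Friction and masses are not known exactly. Their poses are not given: they have to be found in the camera images.
- case_mid (a point): Stone case: closed grey plastic box 60 (its x) x 36 (its y) x 30 mm high, about 90 g, with a black seam round it, a pale panel on top and a small clasp on one short end. It lies flat on the bench in front of the robot. This point is its centre, 15 mm above its underside; z up.
- cab_drawer0 (a joint): The cabinet's drawer: how far it stands open, in m: 0 = fully shut, about 0.11 to 0.13 at the start. It slides along the cabinet's x axis, opening to -x, and stays where it is left. Shutting it takes 1 to 3 N, slowly; at 0 it meets a firm stop.
- cab: Low wooden cabinet fixed on the robot's right, 210 (x) x 200 (y) x 90 mm high, one drawer whose front faces the robot (-x of the cabinet). Origin: centre of the underside; x points from front to back. The front edge of its 12 mm thick top lies at x = -0.090.
- drawer_floor (a point): Centre of the drawer's inner floor (moves with the drawer, same axes as the cabinet), 22 mm above the bench. Open-topped space inside: 165 (x, -0.082 to +0.082) x 158 mm (y), walls 6 mm thick and 46 mm high above this floor; the front panel is 15 mm thicker outside the front wall, and stands 56 mm above this floor. When the drawer is open by d, the part from the front wall back to about d is uncovered.
- cab_drawer0_handle (a point): Middle of the brass bar handle on the drawer's front: a level bar 100 mm long along the cabinet's y, 11 mm thick, its line 35 mm in front of the front panel and 52 mm above the bench. Moves with the drawer.
- punch: The punch to use: steel, 100 mm long and about 180 g, standing upright in the block. Origin: centre of its foot's underside, z up along it, x the long way of its foot and head. Straight shank 16 (x) x 10 mm (y) whose lower end is the foot; oblong head 32 (x) x 16 mm (y) x 26 mm high on top (74 to 100 mm above the foot). At the start x points roughly to the robot's left or right (up to 0.35 rad off), along the row in the block.
- punch_grip (a point): Centre of that punch's head, 87 mm above its foot; grip it across the 16 mm.
- punch_foot (a point): Centre of that punch's foot, its lowest face (16 x 10 mm, long way along x); same axes as the punch.
- round_mid (a point): A like punch with a round head 22 mm across, half-way up; leave it in the block.
- square_mid (a point): A like punch with a square head 18 x 18 mm, half-way up; leave it in the block.
- block: Fixed dark wooden punch block 136 (x) x 44 (y) x 36 mm high with three like holes in a row along its x, 46 mm apart, 18 x 12 mm and 28 mm deep; the three punches stand in them in any order, on the hole's floor 8 mm above the bench, so the heads' tops are at 108 mm. Origin: centre of the underside. Block and ring clamp may be on either side of the tool rack.
- clamp: Ring clamp fixed on the bench: round steel foot 68 mm wide, a post, a thumb screw and wooden jaws that hold a brass-coloured ring upright, 84 mm high in all. Origin: centre of the underside; x is the long way of the ring's setting.
- ring_seat (a point): Centre of the top of the ring's setting, 84 mm above the bench: an oblong brass collar 18 (x) x 12 mm (y) with a clear stone and four small claws. Same axes as the clamp; x, its long way, points roughly to the robot's left or right.
- rack: Fixed wooden tool rack between block and clamp, 200 (x) x 30 mm (y), 60 mm high, with short upright tools that stand up to 94 mm above the bench. Origin: centre of the underside.
- jar: Glass jar with a red lid, 56 mm wide, 65 mm high. Leave it.
- bottle: White plastic bottle, 44 mm wide, 110 mm high. Leave it.
- hammer: Hammer with a wooden handle, 240 mm long, lying down. Leave it.
- dap: Steel dapping block, 50 x 50 x 45 mm. Leave it.
- tin: Flat round aluminium tin, 52 mm wide, 20 mm high. Leave it.
- brush: Bench brush, 180 mm long, lying down. Leave it.
There are look-alikes about, which are no part of the job. Leave any turquoise look-alike of the clamp alone.

How it is judged:
By the outcome, as a careful person would: the job done as asked, in the order asked, and still so for the second after the job is handed in, while the arm keeps its last pose, push and grip.
It also fails if it takes over 69 s, if anything falls off the work surface, if the arm or the gripper's body presses on something with over 40 N, if the wrist force passes 120 N, or if a joint passes its speed limit or range.

## Working session

There is one attempt and no reset: what is moved stays moved. The work goes in short steps, Python scripts to look and compute and a tool call to move; the robot and the scene stay as the last step left them, time stands still between calls to the robot, and variables do not carry over. Pictures are saved under pics/ and viewed, at most 10 in all, crops included, and the job is handed in when it is done.

Besides the shell and the picture viewer there is one more tool, called after ">>>" by a JSON object that holds its "method" and its "body", one argument or row to a line. play_rows: Moves the arm, as the interface text tells. Scaled input: -1 to 1 covers 30 mm each way for a shift and 0.15 rad each way for a turn. Its arguments: {"type":"object","properties":{"commands":{"type":"string"},"grip":{"type":"number"}},"required":["commands"]}

```bash
mkdir -p pics; ls; cat > h.py <<'E'
import numpy as np, cv2
from station import r, cams
def cap(n,name):
    info=cams.camera_info(n); im,d=cams.capture(n)
    cv2.imwrite(f'pics/{name}.png',im); np.savez(f'{name}.npz',im=im,d=d,**{k:np.array(info[k]) for k in('mtx','k1','R','t')})
    return im,d,info
def load(name): 
    z=np.load(f'{name}.npz'); return z['im'],z['d'],z
def slopes(uv,I):
    uv=np.asarray(uv,float).reshape(-1,1,2)
    return cv2.undistortPoints(uv,np.array(I['mtx']),np.array([float(I['k1']),0,0,0])).reshape(-1,2)
def plane(uv,I,z):
    s=slopes(uv,I); R=np.array(I['R']);t=np.array(I['t'])
    d=np.c_[s,np.ones(len(s))]@R; c=-R.T@t
    return c+d*((z-c[2])/d[:,2])[:,None]
def cloud(d,I):
    h,w=d.shape; v,u=np.mgrid[:h,:w]; s=slopes(np.c_[u.ravel(),v.ravel()],I)
    P=np.c_[s,np.ones(len(s))]*d.reshape(-1,1); R=np.array(I['R']);t=np.array(I['t'])
    return ((P-t)@R).reshape(h,w,3)
def proj(X,I):
    return cv2.projectPoints(np.asarray(X,float).reshape(-1,1,3),cv2.Rodrigues(np.array(I['R']))[0],np.array(I['t'],float),np.array(I['mtx']),np.array([float(I['k1']),0,0,0]))[0].reshape(-1,2)
E
python3 - <<'E'
from h import *
for n in('side','top'):
    im,d,i=cap(n,n+'0'); print(n,-np.array(i['R']).T@i['t'],np.array(i['R'])[2],i['mtx'][0][0],i['k1'])
a=cv2.imread('pics/side0.png');b=cv2.imread('pics/top0.png')
print(r.sense())
E
```

```text
pics
side [ 0.02108799 -0.57128154  0.62391415] [ 0.55923751  0.62557999 -0.54396974] 379.95953208240167 -0.07983433754921711
top [0.34551599 0.08743891 1.14529655] [ 0.1869857  -0.02528319 -0.98203722] 432.99016946657133 -0.13963152318403457
{'time_s': 0.1, 'joints': array([ 8.54047495e+01,  2.20871791e+01,  3.88464076e-01, -2.57559916e-02,
       -6.84121329e+01, -1.48151813e+01]), 'joint_velocities': array([-0.0441371 , -0.05280474,  0.20307881, -0.01644498, -0.05508175,
        0.00805726]), 'effort': array([ 7.24269994e-04, -3.91689956e+01,  1.87935090e+01,  4.23187137e+00,
        1.34329568e-02, -7.60424359e-05]), 'tcp_pos': array([0.20752516, 0.58897122, 0.22156503]), 'ee_rot': array([[ 9.43107079e-01, -3.32488662e-01, -5.71645982e-04],
       [-3.32489141e-01, -9.43105180e-01, -1.89491936e-03],
       [ 9.09169170e-05,  1.97717795e-03, -9.99998041e-01]]), 'wrist_force': array([ 0.51087531, -0.05666   ,  0.96843762]), 'moment': array([ 0.0351123 , -0.05162303,  0.00100651]), 'gripper_force': 0.0, 'gripper_width': 1.0020921741833972}
```

View pics/top0.png

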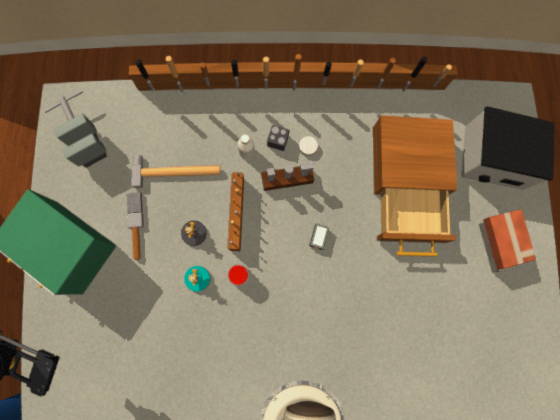

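View pics/side0.png

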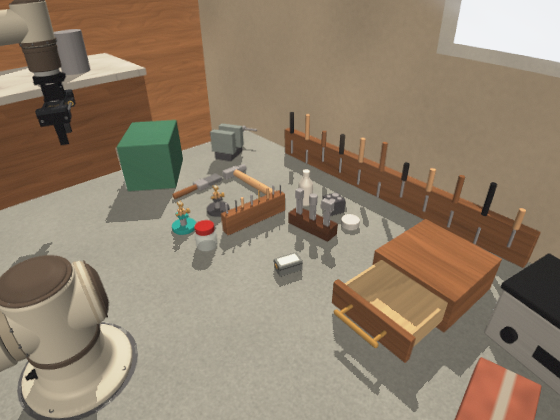

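```bash
python3 - <<'E'
from h import *
T,dt,It=load('top0'); S,ds,Is=load('side0')
def crop(im,u0,u1,v0,v1,W,H): return cv2.resize(im[v0:v1,u0:u1],(W,H),interpolation=cv2.INTER_CUBIC)
m=np.vstack([np.hstack([crop(T,255,325,155,200,420,270),crop(S,285,348,170,240,270,300)[:270]]),
 np.hstack([crop(T,175,235,215,297,220,300),crop(S,165,235,180,240,350,300),crop(T,300,330,220,252,120,128*300//128)])])if 0 else None
A=crop(T,255,325,155,200,420,270);B=crop(S,285,345,170,240,240,280)
C=crop(T,175,225,215,295,188,300);D=crop(S,165,235,180,240,350,300);E=crop(T,300,340,220,255,240,210)
M=np.zeros((590,790,3),np.uint8)
for im,x,y in((A,0,0),(B,430,0),(C,0,285),(D,195,285),(E,548,285)): M[y:y+im.shape[0],x:x+im.shape[1]]=im
cv2.imwrite('pics/crop1.png',M)
ct=cloud(dt,It)
print('bench z',np.median(ct[250:330,330:370,2]))
def blob(mask,box):
    k=np.zeros_like(mask);u0,u1,v0,v1=box;k[v0:v1,u0:u1]=1;return mask&(k>0)
z=ct[...,2]
# case: raised region
def rect(box,z0,z1,h):
    m=blob((z>z0)&(z<z1)&(dt>0),box).astype(np.uint8)
    n,l,s,c=cv2.connectedComponentsWithStats(m); i=1+np.argmax(s[1:,4]); m=l==i
    v,u=np.nonzero(m); p=plane(np.c_[u,v],It,h)[:,:2].astype(np.float32)
    rr=cv2.minAreaRect(p); return rr, np.median(ct[m],0), m.sum()
print('case',rect((305,335,220,255),.02,.05,.03))
print('block',rect((255,325,155,200),.028,.06,.036))
for n,b in(('p1',(260,279,160,190)),('p2',(279,297,160,190)),('p3',(297,318,160,190))): print(n,rect(b,.09,.125,.108))
print('rack',rect((222,250,165,255),.045,.075,.06))
print('cabtop',rect((370,460,110,195),.08,.1,.09))
print('front',rect((378,458,225,250),.06,.09,.078))
print('handle',rect((395,440,240,260),.03,.07,.0575))
print('clamp',rect((178,206,215,245),.06,.1,.084))
print('jar',rect((222,252,262,290),.04,.08,.065), 'turq',rect((180,215,262,295),.06,.1,.084))
print('bottle',rect((235,256,130,155),.06,.13,.11))
E
```

```text
bench z -0.0010260360435936147
case (((0.4778974652290344, -0.05218380689620972), (0.03705007582902908, 0.06282662600278854), 73.08139038085938), array([ 0.47875195, -0.05244982,  0.02934898]), np.int64(334))
block (((0.6390151977539062, 0.0266215018928051), (0.046106208115816116, 0.13598717749118805), 8.167659759521484), array([0.63400358, 0.03315422, 0.03497742]), np.int64(653))
p1 (((0.6304754614830017, 0.07201416045427322), (0.01737324148416519, 0.020540863275527954), 89.39532470703125), array([0.63112828, 0.07316621, 0.10640092]), np.int64(62))
p2 (((0.6365039348602295, 0.027190133929252625), (0.01744402013719082, 0.023282630369067192), 88.80609893798828), array([0.63800449, 0.02692176, 0.10551617]), np.int64(68))
p3 (((0.6441234350204468, -0.018374023959040642), (0.02033958211541176, 0.03356096148490906), 9.348024368286133), array([ 0.64523861, -0.01932396,  0.10615067]), np.int64(104))
rack (((0.5447670221328735, 0.1631401777267456), (0.030665352940559387, 0.20035700500011444), 86.98849487304688), array([0.54187186, 0.16320013, 0.05861877]), np.int64(872))
cabtop (((0.68746495
[... 510 characters left out ...]
03))
clamp (((0.49151140451431274, 0.273621529340744), (0.02206641063094139, 0.015924537554383278), 79.96367645263672), array([0.49367546, 0.2755583 , 0.08150103]), np.int64(51))
jar (((0.3804769217967987, 0.15718896687030792), (0.04770814627408981, 0.04941839724779129), 63.17875289916992), array([0.3803779 , 0.15779337, 0.06382614]), np.int64(323)) turq (((0.37573060393333435, 0.2639212906360626), (0.019703365862369537, 0.014517968520522118), 89.621337890625), array([0.37572767, 0.26578769, 0.08141535]), np.int64(48))
bottle (((0.7042551040649414, 0.1351233571767807), (0.04131252318620682, 0.04226754605770111), 51.123382568359375), array([0.71299263, 0.13576048, 0.07880432]), np.int64(228))
```

View pics/crop1.png

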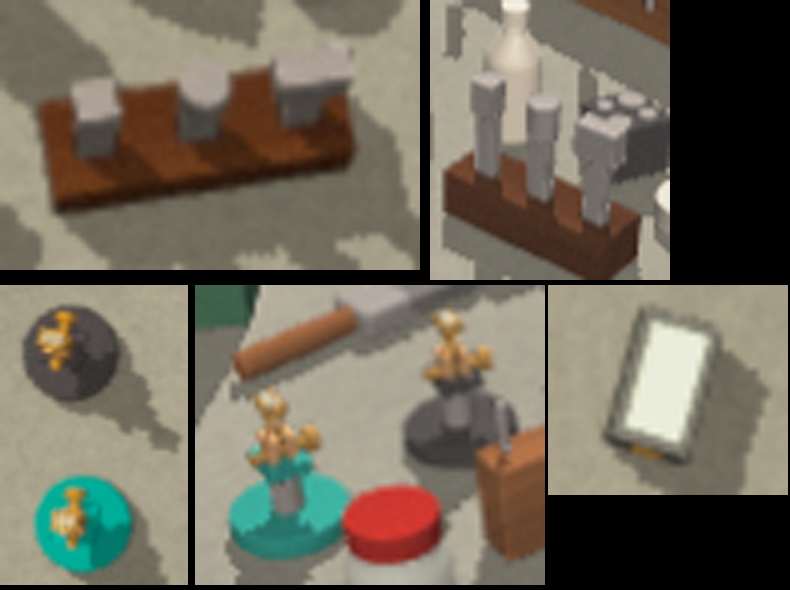

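The top view shows three punches: square head (270,173), round head (288,172) and oblong head (306,170). The right-hand one's 34 x 20 mm head matches the oblong description, and the enlarged crop confirms it. There are two clamps. The one with the dark steel foot at (193,232) is the real one, and the one at (197,278) is the turquoise look-alike. The case is at (319,236).

>>> {"method": "play_rows", "body": {
  "commands": "0.41 -0.97 0 0 0 0.28;0.41 -0.97 0 0 0 0;0.41 -0.97 0 0 0 0;0.41 -0.97 0 0 0 0;0.41 -0.97 0 0 0 0;0.41 -0.97 0 0 0 0;0.41 -0.97 0 0 0 0;0.41 -0.97 0 0 0 0;0.41 -0.97 0 0 0 0;0.41 -0.97 0 0 0 0;0.41 -0.97 0 0 0 0;0.41 -0.97 0 0 0 0;0.41 -0.97 0 0 0 0;0.41 -0.97 0 0 0 0;0.41 -0.97 0 0 0 0;0.41 -0.97 0 0 0 0;0.41 -0.97 0 0 0 0;0.41 -0.97 0 0 0 0;0.41 -0.97 0 0 0 0;0.41 -0.97 0 0 0 0",
  "grip": 87
}}

```text
time_s: 2.1
tcp_pos: [0.4537, 0.0061, 0.2223]
ee_rot: [[0.956, -0.293, -0.001], [-0.293, -0.956, 0.0], [-0.001, 0.0, -1.0]]
wrist_force: [0.3, 0.8, -1.1]
gripper_width: 0.999
gripper_force: 0.0
```

```bash
python3 - <<'E'
from h import *
im,d,I=cap('wrist','w1'); s=r.sense(); print(s['tcp_pos'],s['time_s'],-np.array(I['R']).T@I['t'])
c=cloud(d,I); m=((c[...,2]>.02)&(c[...,2]<.045)&(d>0)&(abs(c[...,0]-.478)<.06)&(abs(c[...,1]+.052)<.06)).astype(np.uint8)
v,u=np.nonzero(m); print(len(u)); print(cv2.minAreaRect(plane(np.c_[u,v],I,.03)[:,:2].astype(np.float32)))
# cabinet lines, top view
T,dt,It=load('top0'); ct=cloud(dt,It); z=ct[...,2]
def fit(m,h,name):
    v,u=np.nonzero(m); p=plane(np.c_[u,v],It,h)[:,:2].astype(np.float32)
    vx,vy,x,y=cv2.fitLine(p,cv2.DIST_HUBER,0,.001,.001).ravel(); print(name,len(u),'dir',np.degrees(np.arctan2(vy,vx)),x,y,p.min(0),p.max(0))
box=np.zeros(z.shape,bool); box[105:262,365:465]=1
hsv=cv2.cvtColor(T,cv2.COLOR_BGR2HSV)
fit(box&(z>.04)&(z<.065)&(ct[...,0]<.445)&(ct[...,0]>.40),.0575,'handle')
top=box&(z>.08)&(z<.1)&(ct[...,0]>.55)
vv,uu=np.nonzero(top); p=plane(np.c_[uu,vv],It,.09)[:,:2]
# per column front/back edges, per row left/right edges
f=[];b=[]
for u in np.unique(uu)[4:-4]:
    q=p[uu==u]; f.append(q[q[:,0].argmin()]); b.append(q[q[:,0].argmax()])
for n,e in(('front',f),('back',b)):
    e=np.array(e,np.float32); vx,vy,x,y=cv2.fitLine(e,cv2.DIST_HUBER,0,.001,.001).ravel(); print(n,np.degrees(np.arctan2(vy,vx)),x,y)
l=[];g=[]
for w in np.unique(vv)[6:-6]:
    q=p[vv==w]; l.append(q[q[:,1].argmax()]); g.append(q[q[:,1].argmin()])
for n,e in(('left',l),('right',g)):
    e=np.array(e,np.float32); vx,vy,x,y=cv2.fitLine(e,cv2.DIST_HUBER,0,.001,.001).ravel(); print(n,np.degrees(np.arctan2(vy,vx)),x,y)
pan=box&(z>.068)&(z<.085)&(ct[...,0]<.53)&(ct[...,0]>.44)
fit(pan&(ct[...,0]<.51)&(ct[...,1]>-.37)&(ct[...,1]<-.24),.078,'panel')
E
```

```text
[0.45486383 0.00363225 0.2221608 ] 2.15 [ 0.53014752 -0.01707672  0.38489461]
1748
((0.48020368814468384, -0.05369226261973381), (0.037058182060718536, 0.06043924391269684), 72.55117797851562)
handle 203 dir 87.52637 0.42787385 -0.29463255 [ 0.41790292 -0.35571465] [ 0.4440917  -0.24868524]
front 87.22501 0.5908592 -0.30592108
back 87.2311 0.7833751 -0.3236026
left -4.0418973 0.67317784 -0.21371785
right -3.7196653 0.6785082 -0.41327515
panel 327 dir 88.18966 0.46838492 -0.29033378 [ 0.45930675 -0.36938873] [ 0.48237813 -0.23803884]
```

>>> {"method": "play_rows", "body": {
  "commands": "0.28 -0.64 -0.9 0 0 0;0.28 -0.64 -0.9 0 0 0;0.28 -0.64 -0.9 0 0 0;0 0 -1 0 0 0;0 0 -1 0 0 0;0 0 -1 0 0 0;0 0 -0.8 0 0 0;0 0 -0.6 0 0 0;0 0 0 0 0 0;0 0 0 0 0 0"
}}

```text
time_s: 3.15
tcp_pos: [0.479, -0.0502, 0.0096]
ee_rot: [[0.956, -0.292, -0.001], [-0.292, -0.956, -0.0], [-0.001, 0.0, -1.0]]
wrist_force: [-0.3, 0.1, -0.8]
gripper_width: 0.998
gripper_force: 0.0
```

>>> {"method": "play_rows", "body": {
  "commands": "0.03 -0.11 0 0 0 0;0 0 0 0 0 0;0 0 0 0 0 0;0 0 0 0 0 0;0 0 0 0 0 0;0 0 0 0 0 0;0 0 0 0 0 0;0 0 0 0 0 0",
  "grip": 20
}}

```text
time_s: 3.95
tcp_pos: [0.4797, -0.0535, 0.0096]
ee_rot: [[0.956, -0.292, -0.0], [-0.292, -0.956, -0.0], [-0.0, 0.0, -1.0]]
wrist_force: [-0.1, -0.8, 1.0]
gripper_width: 0.413
gripper_force: 30.0
```

>>> {"method": "play_rows", "body": {
  "commands": "0 0 0.5 0 0 0;0 0 1 0 0 0;0 0 1 0 0 0;0 0 1 0 0 0;0 0 0.5 0 0 0;0.1 -0.42 0 0 0 0.4;0.2 -0.84 0 0 0 0.42;0.2 -0.84 0 0 0 0.42;0.2 -0.84 0 0 0 0.42;0.2 -0.84 0 0 0 0;0.2 -0.84 0 0 0 0;0.2 -0.84 0 0 0 0;0.2 -0.84 0 0 0 0;0.2 -0.84 0 0 0 0;0.2 -0.84 0 0 0 0;0.1 -0.42 0 0 0 0;0 0 0 0 0 0;0 0 0 0 0 0;0 0 0 0 0 0"
}}

```text
time_s: 5.85
tcp_pos: [0.5394, -0.3045, 0.1294]
ee_rot: [[0.999, -0.047, -0.001], [-0.047, -0.999, 0.0], [-0.001, -0.0, -1.0]]
wrist_force: [0.5, 0.7, -1.5]
gripper_width: 0.411
gripper_force: 30.0
```

```bash
python3 - <<'E'
from h import *
im,d,I=cap('wrist','w2'); s=r.sense(); print(s['tcp_pos'],s['ee_rot'])
c=cloud(d,I)
for p in [(x,-.306) for x in np.arange(.44,.64,.02)]: print(np.round(p,3),proj([p[0],p[1],.05],I).round().tolist())
E
```

```text
[ 0.53960003 -0.30444272  0.12961033] [[ 9.98907918e-01 -4.67214258e-02 -2.80987456e-04]
 [-4.67213409e-02 -9.98907916e-01  3.01437128e-04]
 [-2.94764166e-04 -2.87979823e-04 -9.99999915e-01]]
[ 0.44  -0.306] [[285.0, 323.0]]
[ 0.46  -0.306] [[284.0, 304.0]]
[ 0.48  -0.306] [[283.0, 284.0]]
[ 0.5   -0.306] [[282.0, 264.0]]
[ 0.52  -0.306] [[281.0, 242.0]]
[ 0.54  -0.306] [[280.0, 219.0]]
[ 0.56  -0.306] [[279.0, 196.0]]
[ 0.58  -0.306] [[277.0, 171.0]]
[ 0.6   -0.306] [[276.0, 145.0]]
[ 0.62  -0.306] [[275.0, 118.0]]
```

View pics/w2.png

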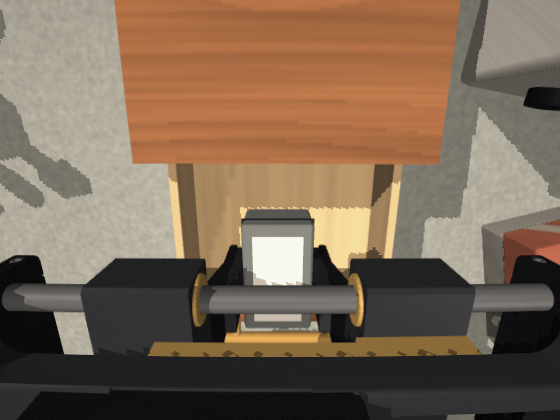

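The picture shows the case held level at about (278,265). It is centred between the drawer sides (180 and 392) and clear of the cabinet top's front edge at row 163.

>>> {"method": "play_rows", "body": {
  "commands": "-0.06 -0.05 -1 0 0 0;0 0 -1 0 0 0;0 0 -0.7 0 0 0;0 0 -0.3 0 0 0;0 0 -0.15 0 0 0;0 0 0 0 0 0;0 0 0 0 0 0"
}}

```text
time_s: 6.6
tcp_pos: [0.539, -0.3071, 0.0364]
ee_rot: [[0.999, -0.047, 0.002], [-0.047, -0.999, -0.001], [0.002, 0.001, -1.0]]
wrist_force: [-0.3, 0.1, -1.2]
gripper_width: 0.41
gripper_force: 30.0
```

>>> {"method": "play_rows", "body": {
  "commands": "0 0 -0.1 0 0 0;0 0 -0.03 0 0 0;0 0 0 0 0 0;0 0 0 0 0 0"
}}

```text
time_s: 7.0
tcp_pos: [0.5383, -0.307, 0.0316]
ee_rot: [[0.999, -0.048, 0.001], [-0.048, -0.999, -0.0], [0.001, 0.0, -1.0]]
wrist_force: [0.6, 0.5, 0.2]
gripper_width: 0.412
gripper_force: 30.0
```

>>> {"method": "play_rows", "body": {
  "commands": "0 0 -0.02 0 0 0;0 0 0 0 0 0;0 0 0 0 0 0;0 0 0 0 0 0;0 0 0 0 0 0;0 0 0.5 0 0 0;0 0 1 0 0 0;0 0 1 0 0 0;0 0 1 0 0 0;0 0 0.5 0 0 0;-1 0 0 0 0 0;-1 0 0 0 0 0;-1 0 0 0 0 0;-1 0 0 0 0 0;-1 0.2 0 0 0 0;-0.6 0 0 0 0 0;0 0 0 0 0 0",
  "grip": 60
}}

```text
time_s: 8.7
tcp_pos: [0.3677, -0.3005, 0.1508]
ee_rot: [[0.999, -0.049, -0.0], [-0.049, -0.999, 0.001], [-0.001, -0.001, -1.0]]
wrist_force: [0.9, 0.1, 0.4]
gripper_width: 0.686
gripper_force: 0.0
```

```bash
python3 - <<'E'
from h import *
s=r.sense(); print(s['tcp_pos'],s['wrist_force'])
im,d,I=cap('wrist','w3')
im,d,I=cap('side','s3'); cv2.imwrite('pics/s3c.png',cv2.resize(im[180:400,250:530],None,fx=2.5,fy=2.5))
im,d,I=cap('top','t3'); c=cloud(d,I); z=c[...,2]
box=np.zeros(z.shape,bool); box[105:262,365:465]=1
m=box&(z>.04)&(z<.065)&(c[...,0]<.445)&(c[...,0]>.40); print(m.sum(), np.median(c[m],0) if m.sum() else '')
E
```

```text
[ 0.36765827 -0.3005285   0.15079802] [0.86541579 0.07907203 0.42460585]
0
```

View pics/w3.png

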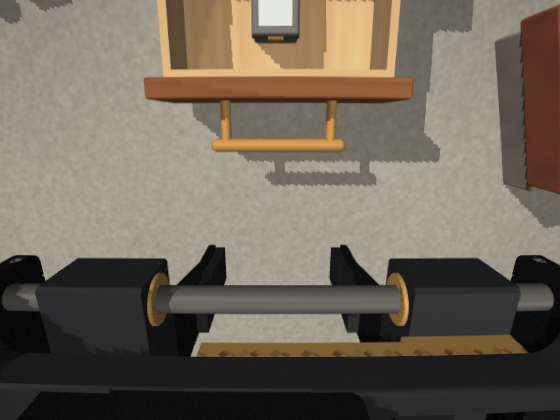

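The case lies flat in the drawer at (275,20), and its rear end is clear of the front wall. The handle bar's centre is at (278,145). Next I close the fingers, lower behind the bar and push.

>>> {"method": "play_rows", "body": {
  "commands": "0 0 -1 0 0 0;0 0 -1 0 0 0;0 0 -1 0 0 0;0 0 -0.8 0 0 0;0 0 -0.15 0 0 0;0 0 0 0 0 0;0.5 0 0 0 0 0;0.4 0 0 0 0 0;0 0 0 0 0 0;0 0 0 0 0 0",
  "grip": 0
}}

```text
time_s: 9.85
tcp_pos: [0.3979, -0.3009, 0.0326]
ee_rot: [[0.999, -0.047, 0.001], [-0.047, -0.999, -0.0], [0.001, 0.0, -1.0]]
wrist_force: [-0.5, -0.2, 0.7]
gripper_width: 0.01
gripper_force: 0.0
```

```bash
python3 - <<'E'
from h import *
im,d,I=load('w3')
print('handle ends',plane([[213,145],[343,145]],I,.052),'panel outer top',plane([[147,98],[411,98]],I,.078),'case end bottom',plane([[275,40]],I,.05))
E
```

```text
handle ends [[ 0.42931152 -0.24968671  0.052     ]
 [ 0.42398148 -0.357263    0.052     ]] panel outer top [[ 0.46705211 -0.21081638  0.078     ]
 [ 0.45758972 -0.40102775  0.078     ]] case end bottom [[ 0.50598905 -0.30510047  0.05      ]]
```

>>> {"method": "play_rows", "body": {
  "commands": "0.2 -0.05 0 0 0 0;0.1 -0.02 0 0 0 0;0.1 0 0 0 0 0;0.15 -0.01 0 0 0 0;0.2 -0.01 0 0 0 0;0.25 -0.01 0 0 0 0;0.25 -0.01 0 0 0 0;0.25 -0.01 0 0 0 0;0.25 -0.01 0 0 0 0;0.25 -0.01 0 0 0 0;0.25 -0.01 0 0 0 0;0.25 -0.01 0 0 0 0;0.25 -0.01 0 0 0 0;0.25 -0.01 0 0 0 0;0.25 -0.01 0 0 0 0;0.2 -0.01 0 0 0 0;0.15 -0.01 0 0 0 0;0.1 0 0 0 0 0;0 0 0 0 0 0"
}}

```text
time_s: 11.75
tcp_pos: [0.5088, -0.3072, 0.0322]
ee_rot: [[0.999, -0.047, 0.001], [-0.047, -0.999, -0.0], [0.001, 0.0, -1.0]]
wrist_force: [0.5, 0.8, 0.5]
gripper_width: 0.007
gripper_force: 0.0
```

>>> {"method": "play_rows", "body": {
  "commands": "0.12 -0.01 0 0 0 0;0.12 0 0 0 0 0;0.12 -0.01 0 0 0 0;0.07 0 0 0 0 0;0.07 0 0 0 0 0"
}}

```text
time_s: 12.25
tcp_pos: [0.5232, -0.3079, 0.0321]
ee_rot: [[0.999, -0.048, 0.0], [-0.048, -0.999, -0.0], [0.0, 0.0, -1.0]]
wrist_force: [-1.7, 0.6, -0.2]
gripper_width: 0.004
gripper_force: 0.5
```

>>> {"method": "play_rows", "body": {
  "commands": "0.07 0 0 0 0 0;0.07 0 0 0 0 0;0 0 0 0 0 0"
}}

```text
time_s: 12.55
tcp_pos: [0.5243, -0.3079, 0.032]
ee_rot: [[0.999, -0.048, -0.006], [-0.048, -0.999, 0.001], [-0.006, -0.001, -1.0]]
wrist_force: [-6.4, -1.2, 4.7]
gripper_width: 0.004
gripper_force: 3.4
```

>>> {"method": "play_rows", "body": {
  "commands": "0.07 0 0 0 0 0;0.03 0 0 0 0 0;0 0 0 0 0 0;0 0 0 0 0 0"
}}

```text
time_s: 12.95
tcp_pos: [0.5244, -0.3078, 0.0319]
ee_rot: [[0.999, -0.049, -0.012], [-0.049, -0.999, 0.002], [-0.012, -0.002, -1.0]]
wrist_force: [-12.8, -2.1, 8.5]
gripper_width: 0.003
gripper_force: 5.9
```

>>> {"method": "play_rows", "body": {
  "commands": "-0.2 0 0 0 0 0;-0.5 0 0 0 0 0;-1 0 0 0 0 0;0 0 1 0 0 0;0 0 1 0 0 0;0 0 1 0 0 0;0 0 1 0 0 0;0 0 1 0 0 0;0 0 1 0 0 0;0 0 1 0 0 0"
}}

```text
time_s: 13.95
tcp_pos: [0.4799, -0.3078, 0.2437]
ee_rot: [[0.999, -0.047, 0.003], [-0.047, -0.999, -0.001], [0.003, 0.0, -1.0]]
wrist_force: [0.3, 0.7, 0.6]
gripper_width: 0.003
gripper_force: 0.0
```

>>> {"method": "play_rows", "body": {
  "commands": "0.46 0.95 0 0 0 -0.75;0.46 0.95 0 0 0 -0.75;0.46 0.95 0 0 0 -0.75;0.46 0.95 0 0 0 -0.75;0.46 0.95 0 0 0 -0.75;0.46 0.95 0 0 0 -0.75;0.46 0.95 0 0 0 -0.75;0.46 0.95 0 0 0 -0.75;0.46 0.95 0 0 0 -0.75;0.46 0.95 0 0 0 -0.75;0.46 0.95 0 0 0 -0.75;0.46 0.95 0 0 0 -0.75;0 0 0 0 0 0;0 0 0 0 0 0;0 0 0 0 0 0",
  "grip": 50
}}

```text
time_s: 15.45
tcp_pos: [0.6447, 0.0338, 0.2421]
ee_rot: [[0.172, -0.985, 0.0], [-0.985, -0.172, 0.0], [-0.0, -0.0, -1.0]]
wrist_force: [-0.4, -0.4, -0.4]
gripper_width: 0.573
gripper_force: 0.0
```

```bash
python3 - <<'E'
from h import *
s=r.sense(); print(s['tcp_pos'],s['ee_rot'][:,1],s['time_s'],s['joints'])
im,d,I=cap('wrist','w4')
S,_,_=cap('side','s4'); M=np.zeros((600,560,3),np.uint8); M[:300]=cv2.resize(im,(400,300))[:,:400] if 0 else 0
M=np.vstack([im, cv2.resize(S[180:380,250:530],(560,400))[:180]]) if 0 else np.hstack([im,cv2.resize(S[200:380,310:510],(240,216))[:, :].repeat(1,0) if 0 else np.vstack([cv2.resize(S[200:380,310:510],(240,216)),np.zeros((204,240,3),np.uint8)])])
cv2.imwrite('pics/m4.png',M)
c=cloud(d,I); z=c[...,2]
m=((z>.09)&(z<.125)&(d>0)).astype(np.uint8)
n,l,st,ce=cv2.connectedComponentsWithStats(m)
for i in range(1,n):
    if st[i,4]<60: continue
    v,u=np.nonzero(l==i); print(ce[i].round(),st[i,4],np.median(c[l==i],0).round(4),cv2.minAreaRect(plane(np.c_[u,v],I,.108)[:,:2].astype(np.float32)))
E
```

```text
[0.64470312 0.03377842 0.24212949] [-9.85016751e-01 -1.72458041e-01 -4.72935041e-04] 15.45 [ 1.73285368e+01  2.33887052e+01  5.36893227e+00 -3.97953642e-03
 -7.19524112e+01 -7.39653635e+00]
[ 13. 135.] 6004 [0.9127 0.019  0.1001] ((0.9054564237594604, 0.023067988455295563), (0.25890278816223145, 0.03476696088910103), 86.08102416992188)
[285. 146.] 574 [ 0.6476 -0.0205  0.1083] ((0.6475512981414795, -0.02038775011897087), (0.015927186235785484, 0.031505052000284195), 7.662870407104492)
[284. 192.] 428 [0.6413 0.0233 0.1083] ((0.6413841843605042, 0.023439615964889526), (0.02098143845796585, 0.024130284786224365), 24.44408416748047)
[282. 235.] 380 [0.6346 0.0672 0.1082] ((0.6345307230949402, 0.06712700426578522), (0.017530513927340508, 0.02291245386004448), 9.889230728149414)
[191. 274.] 192 [0.7231 0.1273 0.1096] ((0.7234707474708557, 0.12784968316555023), (0.027803456410765648, 0.010653327219188213), 55.57872009277344)
```

View pics/m4.png

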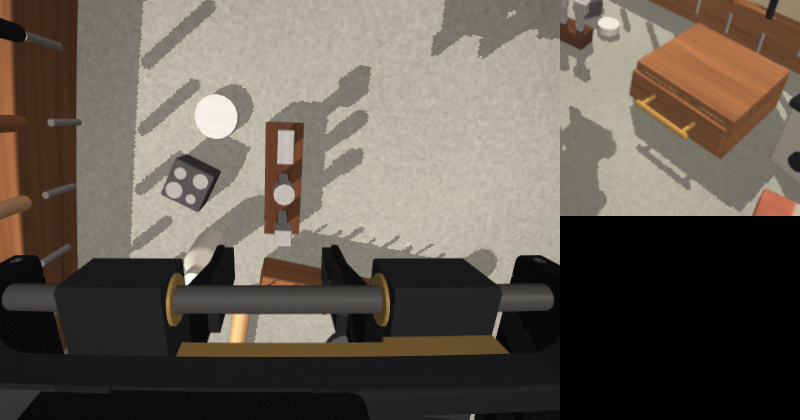

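The oblong head is at (285,146), with round at (284,192) and square at (282,235). The inset shows the drawer shut flush. Next I go down over the oblong head.

>>> {"method": "play_rows", "body": {
  "commands": "0.03 -0.6 0 0 0 -0.11;0.03 -0.6 0 0 0 -0.11;0.02 -0.6 0 0 0 0;0 0 -1 0 0 0;0 0 -1 0 0 0;0 0 -1 0 0 0;0 0 0 0 0 0;0 0 0 0 0 0"
}}

```text
time_s: 16.35
tcp_pos: [0.6475, -0.0212, 0.1525]
ee_rot: [[0.139, -0.99, 0.0], [-0.99, -0.139, -0.001], [0.001, 0.0, -1.0]]
wrist_force: [0.2, 0.5, 0.7]
gripper_width: 0.573
gripper_force: 0.0
```

```bash
python3 - <<'E'
from h import *
s=r.sense(); print(s['tcp_pos'],np.degrees(np.arctan2(-s['ee_rot'][1,1],-s['ee_rot'][0,1])))
S,ds,I=cap('side','s5'); 
P=[.647,-.0202,.108]; print(proj([P,s['tcp_pos']],I))
T,dt,It=cap('top','t5'); print(proj([P,s['tcp_pos']],It))
w,dw,Iw=cap('wrist','w5'); print(proj([P],Iw))
cs=cv2.resize(S[150:270,260:380],(400,400),interpolation=cv2.INTER_CUBIC); cw=cv2.resize(w,(400,300))
M=np.zeros((400,800,3),np.uint8);M[:,:400]=cs;M[:300,400:]=cw;cv2.imwrite('pics/m5.png',M)
E
```

```text
[ 0.64754712 -0.02117935  0.15252309] 7.9839482686150784
[[327.29671623 200.95844582]
 [328.68416148 185.95129043]]
[[307.38271006 165.26249445]
 [309.5322349  159.82793164]]
[[281.10625714 233.93541564]]
```

View pics/m5.png

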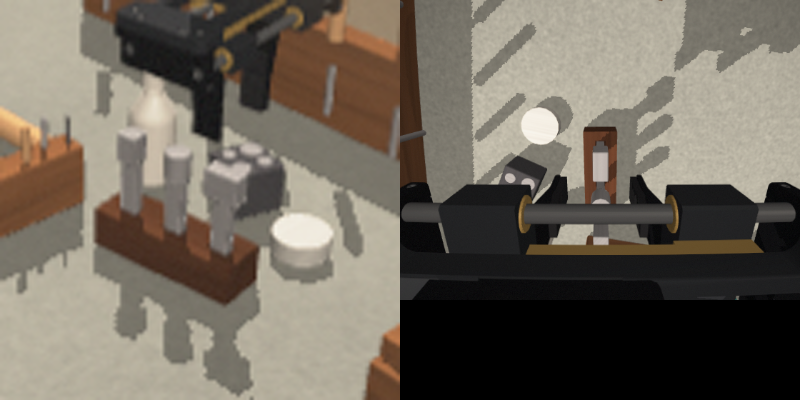

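The oblong head sits where predicted, at side (327,201) and wrist (281,234), between the open fingers.

>>> {"method": "play_rows", "body": {
  "commands": "0 0.03 -1 0 0 0;0 0 -1 0 0 0;0 0 -0.5 0 0 0;0 0 0 0 0 0;0 0 0 0 0 0"
}}

```text
time_s: 17.0
tcp_pos: [0.6484, -0.0188, 0.0787]
ee_rot: [[0.14, -0.99, 0.003], [-0.99, -0.14, -0.0], [0.0, -0.003, -1.0]]
wrist_force: [-0.4, 0.7, 0.7]
gripper_width: 0.571
gripper_force: 0.0
```

>>> {"method": "play_rows", "body": {
  "commands": "0 0 0 0 0 0;0 0 0 0 0 0;0 0 0 0 0 0;0 0 0 0 0 0;0 0 0 0 0 0;0 0 0 0 0 0;0 0 0 0 0 0",
  "grip": 5
}}

```text
time_s: 17.7
tcp_pos: [0.6471, -0.019, 0.0772]
ee_rot: [[0.14, -0.99, -0.0], [-0.99, -0.14, -0.0], [0.0, 0.0, -1.0]]
wrist_force: [0.2, 0.9, 1.0]
gripper_width: 0.18
gripper_force: 30.0
```

>>> {"method": "play_rows", "body": {
  "commands": "0 0 0.2 0 0 0;0 0 0.4 0 0 0;0 0 0.7 0 0 0;0 0 1 0 0 0;0 0 1 0 0 0;0 0 1 0 0 0;0 0 1 0 0 0;0 0 0.5 0 0 0;0 0 0 0 0 0"
}}

```text
time_s: 18.6
tcp_pos: [0.6485, -0.0189, 0.2551]
ee_rot: [[0.14, -0.99, 0.007], [-0.99, -0.14, 0.001], [0.0, -0.007, -1.0]]
wrist_force: [0.1, -0.2, -1.3]
gripper_width: 0.181
gripper_force: 30.0
```

>>> {"method": "play_rows", "body": {
  "commands": "-0.2 0.45 0 0 0 0;-0.4 0.93 0 0 0 0;-0.4 0.93 0 0 0 0;-0.4 0.93 0 0 0 0;-0.4 0.93 0 0 0 0;-0.4 0.93 0 0 0 0;-0.4 0.93 0 0 0 0;-0.4 0.93 0 0 0 0;-0.4 0.93 0 0 0 0;-0.4 0.93 0 0 0 0;-0.4 0.93 0 0 0 0;-0.4 0.93 0 0 0 0;-0.4 0.93 0 0 0 0;-0.2 0.45 0 0 0 0;0 0 0 0 0 0;0 0 0 0 0 0;0 0 0 0 0 0"
}}

```text
time_s: 20.3
tcp_pos: [0.4912, 0.342, 0.2506]
ee_rot: [[0.139, -0.99, -0.001], [-0.99, -0.139, -0.001], [0.001, 0.001, -1.0]]
wrist_force: [-0.1, -0.2, -1.3]
gripper_width: 0.182
gripper_force: 30.0
```

```bash
python3 - <<'E'
from h import *
s=r.sense(); print(s['tcp_pos'],s['ee_rot'],s['time_s'],s['gripper_width']*87)
w,d,I=cap('wrist','w6'); cap('side','s6'); cap('top','t6')
S=load('s6')[0]
X=s['tcp_pos']+s['ee_rot'][:,2]*.0692; print('foot px',proj([X,[.4915,.2736,.084]],I))
u,v=proj([.4915,.2736,.084],I)[0].round().astype(int); print(u,v)
c=cloud(d,I); z=c[...,2]
m=((z>.072)&(z<.095)&(d>0)&(abs(c[...,0]-.4915)<.04)&(abs(c[...,1]-.2736)<.04)).astype(np.uint8)
q,p=np.nonzero(m); print(len(p)); print(cv2.minAreaRect(plane(np.c_[p,q],I,.084)[:,:2].astype(np.float32)) if len(p)>5 else '')
M=np.zeros((600,800,3),np.uint8); M[:300,:400]=cv2.resize(w,(400,300))
a=w[max(v-45,0):v+45,max(u-50,0):u+50]; a=cv2.resize(a,None,fx=4,fy=4,interpolation=cv2.INTER_CUBIC)[:600,:400]; M[:a.shape[0],400:400+a.shape[1]]=a
M[300:,:400]=cv2.resize(S[90:240,110:310],(400,300)); cv2.imwrite('pics/m6.png',M)
E
```

```text
[0.49116475 0.34196554 0.25059968] [[ 1.38698655e-01 -9.90334331e-01 -7.71828187e-04]
 [-9.90334301e-01 -1.38697930e-01 -9.25586169e-04]
 [ 8.09588788e-04  8.92745485e-04 -9.99999274e-01]] 20.3 15.80216535394706
foot px [[278.5582787  223.03659728]
 [286.95333339 130.17574651]]
287 130
199
((0.49524983763694763, 0.27630022168159485), (0.017708247527480125, 0.011896636337041855), 78.3193588256836)
```

View pics/m6.png

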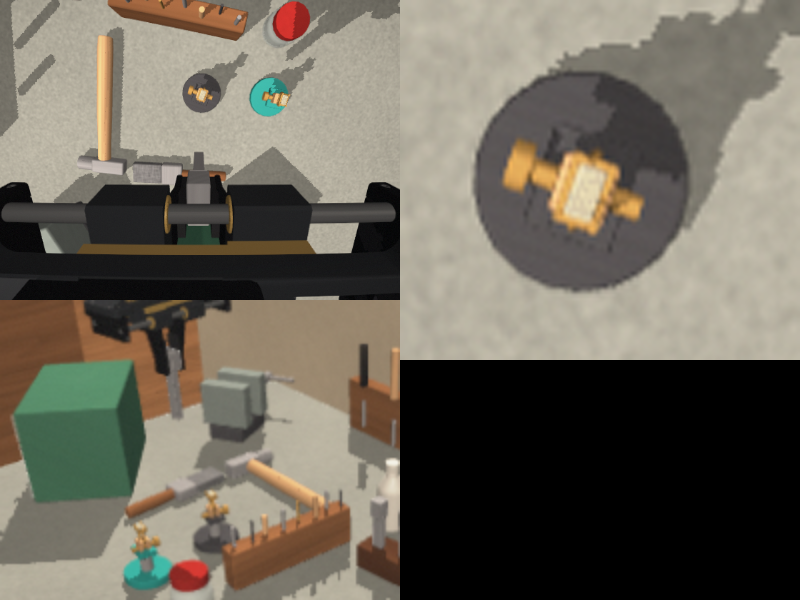

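The seat is at wrist pixel (287,130). The 17.7 x 11.9 mm setting matches the description, and it is on the dark-footed clamp. The punch hangs upright with its foot near (277,218). I rotate to line up and drop a little for a closer measurement.

>>> {"method": "play_rows", "body": {
  "commands": "0.15 0 -0.4 0 0 -0.57;0.15 0 -0.4 0 0 -0.57;0.15 0 -0.4 0 0 -0.57;0.15 0 -0.4 0 0 -0.57;0 0 0 0 0 0;0 0 0 0 0 0;0 0 0 0 0 0"
}}

```text
time_s: 21.15
tcp_pos: [0.5096, 0.3429, 0.204]
ee_rot: [[-0.2, -0.98, 0.001], [-0.98, 0.2, 0.001], [-0.001, -0.001, -1.0]]
wrist_force: [0.2, -0.2, -1.9]
gripper_width: 0.181
gripper_force: 30.0
```

```bash
cat > m.py <<'E'
from h import *
def run(tag):
    s=r.sense(); R=s['ee_rot'];p=s['tcp_pos']
    print(p.round(4),'toolx',np.degrees(np.arctan2(-R[1,0],-R[0,0])).round(2),'tilt',R[:2,2].round(4),s['time_s'],s['wrist_force'].round(1))
    w,d,I=cap('wrist',tag); c=cloud(d,I); z=c[...,2]
    m=((z>.072)&(z<.095)&(d>0)&(abs(c[...,0]-.4952)<.03)&(abs(c[...,1]-.2763)<.03)).astype(np.uint8)
    q,u=np.nonzero(m); P=plane(np.c_[u,q],I,.084)[:,:2].astype(np.float32)
    if len(u)>20: 
        print('seat',len(u),cv2.minAreaRect(P),'mean',P.mean(0),'zmax',z[m>0].max())
        M=cv2.moments(P.reshape(-1,1,2)) if 0 else np.cov(P.T); e=np.linalg.eigh(M)[1][:,1]; print('pca',np.degrees(np.arctan2(e[1],e[0]))%180)
    # punch shank face, in tool axes
    L=(c-p)@R
    k=(L[...,2]>.02)&(L[...,2]<.068)&(abs(L[...,0])<.02)&(abs(L[...,1])<.012)&(d>0)
    if k.sum()>10:
        Q=L[k]; print('shank n',k.sum(),'x med',np.median(Q[:,0]).round(4),'y',Q[:,1].min().round(4),Q[:,1].max().round(4),'zmax',Q[:,2].max().round(4))
        lo=Q[Q[:,2]<.045];hi=Q[Q[:,2]>.045]; print(' lean x',[np.median(a[:,0]).round(4) for a in(lo,hi)],'y',[a[:,1].mean().round(4) for a in(lo,hi)])
    f=p+R[:,2]*.0692; print('foot',f.round(4))
E
python3 -c "
from m import *
run('w7')"
```

```text
[0.5096 0.3429 0.204 ] toolx 78.49 tilt [0.0013 0.001 ] 21.15 [ 0.2 -0.2 -1.9]
seat 268 ((0.4950060546398163, 0.2764495015144348), (0.017231769859790802, 0.011468928307294846), 78.2315444946289) mean [0.49527085 0.2765902 ] zmax 0.08622027378860436
pca 74.24388980285657
shank n 310 x med 0.0093 y -0.0055 0.0045 zmax 0.0678
 lean x [np.float64(0.0093), np.float64(0.0093)] y [np.float64(-0.0005), np.float64(-0.0005)]
foot [0.5097 0.343  0.1348]
```

>>> {"method": "play_rows", "body": {
  "commands": "-0.12 -0.54 0 0 0 0;-0.12 -0.54 0 0 0 0;-0.12 -0.54 0 0 0 0;-0.12 -0.54 0 0 0 0;0 0 0 0 0 0;0 0 -0.4 0 0 0;0 0 -0.4 0 0 0;0 0 0 0 0 0;0 0 0 0 0 0;0 0 0 0 0 0"
}}

```text
time_s: 22.2
tcp_pos: [0.4951, 0.2785, 0.179]
ee_rot: [[-0.2, -0.98, 0.0], [-0.98, 0.2, -0.0], [0.0, -0.0, -1.0]]
wrist_force: [0.2, 0.2, -2.1]
gripper_width: 0.183
gripper_force: 30.0
```

```bash
python3 - <<'E'
from m import *
run('w8'); s=r.sense(); p=s['tcp_pos'];R=s['ee_rot']
w,d,I=load('w7'); hsv=cv2.cvtColor(w,cv2.COLOR_BGR2HSV)
u,v=proj([.495,.2764,.084],I)[0].round().astype(int); print(u,v,hsv[v,u])
b=np.zeros(d.shape,np.uint8); b[v-14:v+15,u-14:u+15]=1
m=((hsv[...,1]<90)&(hsv[...,2]>170)).astype(np.uint8)*b
q,k=np.nonzero(m); P=plane(np.c_[k,q],I,.084)[:,:2].astype(np.float32); e=np.linalg.eigh(np.cov(P.T))[1][:,1]
print('stone',len(k),cv2.minAreaRect(P),np.degrees(np.arctan2(e[1],e[0]))%180)
S,ds,Is=cap('side','s8'); T,dt,It=cap('top','t8')
f=p+R@[.0013,-.0005,.0692]
print('side: foot,seat',proj([f,[.495,.2764,.084]],Is),'top',proj([f,[.495,.2764,.084]],It))
u,v=proj(f,Is)[0].round().astype(int); A=cv2.resize(S[v-40:v+30,u-40:u+40],(400,350),interpolation=cv2.INTER_CUBIC); print('side crop origin',u-40,v-40,'x5')
W=cv2.resize(load('w7')[0][v*0+60:190,220:360],(400,371),interpolation=cv2.INTER_CUBIC)
M=np.zeros((380,800,3),np.uint8);M[:350,:400]=A;M[:371,400:]=W;cv2.imwrite('pics/m8.png',M)
E
```

```text
[0.4951 0.2785 0.179 ] toolx 78.46 tilt [ 0.0003 -0.0001] 22.2 [ 0.2  0.2 -2.1]
seat 190 ((0.4949357509613037, 0.27434903383255005), (0.020718691870570183, 0.011267228052020073), 78.08146667480469) mean [0.4946505  0.27167642] zmax 0.08605333769648443
pca 49.154172601518646
shank n 308 x med 0.0093 y -0.0055 0.0046 zmax 0.0676
 lean x [np.float64(0.0093), np.float64(0.0093)] y [np.float64(-0.0005), np.float64(-0.0005)]
foot [0.4951 0.2785 0.1098]
279 131 [ 21  55 214]
stone 125 ((0.49549898505210876, 0.2767466902732849), (0.01291651651263237, 0.007109666708856821), 78.45967864990234) 77.45853838770614
side: foot,seat [[214.0089475  178.09402193]
 [215.00678969 186.18030846]] top [[186.46730635 226.87085736]
 [188.63639146 228.48152557]]
side crop origin 174 138 x5
```

View pics/m8.png

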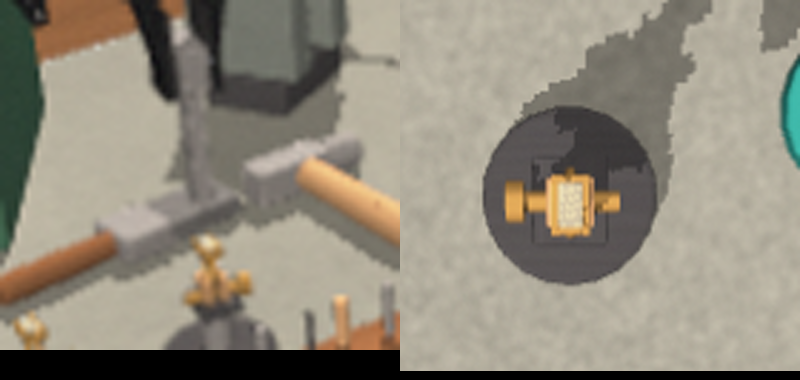

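>>> {"method": "play_rows", "body": {
  "commands": "0 -0.02 -0.25 0 0 0;0 0 -0.2 0 0 0;0 0 -0.1 0 0 0;0 0 0 0 0 0;0 0 0 0 0 0;0 0 0 0 0 0;0 0 0 0 0 0"
}}

```text
time_s: 23.05
tcp_pos: [0.4949, 0.2776, 0.1628]
ee_rot: [[-0.201, -0.98, 0.0], [-0.98, 0.201, 0.0], [-0.0, -0.0, -1.0]]
wrist_force: [-0.4, -0.4, -1.5]
gripper_width: 0.182
gripper_force: 30.0
```

```bash
sed -i 's/(L\[...,2\]<.068)/(L[...,2]<.085)/' m.py; python3 - <<'E'
from m import *
run('w9'); s=r.sense(); p=s['tcp_pos'];R=s['ee_rot']; f=p+R@[.0013,-.0005,.0692]; print(f)
S,ds,Is=cap('side','s9'); u,v=proj(f,Is)[0].round().astype(int)
print(proj([f,[.4952,.2765,.084]],Is),u-30,v-40)
A=cv2.resize(S[v-40:v+30,u-30:u+30],(480,560),interpolation=cv2.INTER_CUBIC)
w=load('w9')[0]; B=cv2.resize(w[150:250,240:320],(320,400),interpolation=cv2.INTER_CUBIC)
M=np.zeros((560,800,3),np.uint8);M[:,:480]=A;M[:400,480:]=B;cv2.imwrite('pics/m9.png',M)
E
```

```text
[0.4949 0.2776 0.1628] toolx 78.43 tilt [0.0005 0.0004] 23.05 [-0.4 -0.4 -1.5]
seat 123 ((0.4955526888370514, 0.2696535289287567), (0.015783146023750305, 0.01022715400904417), 21.2225284576416) mean [0.49405524 0.26877898] zmax 0.09469880719686241
pca 13.259371210765124
shank n 415 x med 0.0093 y -0.0061 0.0054 zmax 0.0849
 lean x [np.float64(0.0093), np.float64(0.0092)] y [np.float64(-0.0005), np.float64(-0.0007)]
foot [0.495  0.2776 0.0936]
[0.49515004 0.27621895 0.09359214]
[[214.73481717 183.27187663]
 [215.0470142  186.14436833]] 185 143
```

View pics/m9.png

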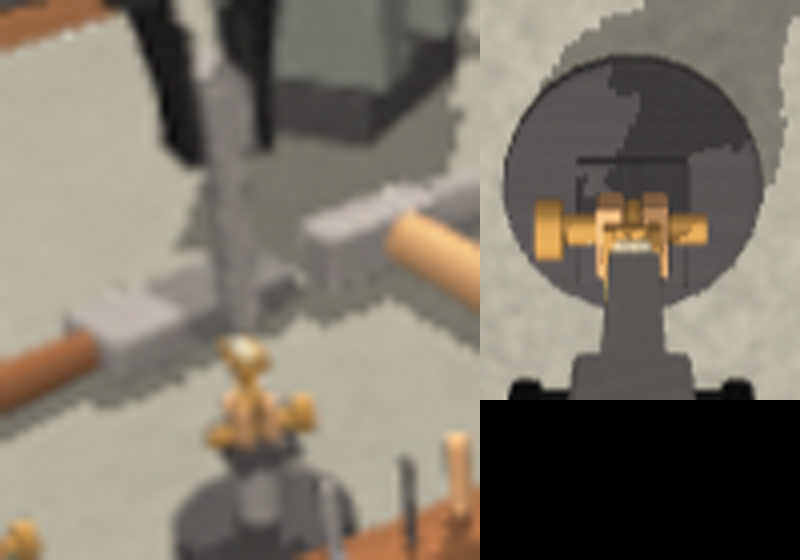

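>>> {"method": "play_rows", "body": {
  "commands": "0 0 -0.05 0 0 0;0 0 0 0 0 0;0 0 0 0 0 0;0 0 0 0 0 0;0 0 0 0 0 0;0 0 0 0 0 0"
}}

```text
time_s: 23.75
tcp_pos: [0.4948, 0.2775, 0.1611]
ee_rot: [[-0.201, -0.98, 0.0], [-0.98, 0.201, 0.0], [-0.0, -0.0, -1.0]]
wrist_force: [-1.1, 0.5, -1.4]
gripper_width: 0.182
gripper_force: 30.0
```

```bash
python3 - <<'E'
from h import *
w,d,I=load('w9'); # tool pose at that time
s=r.sense(); p=s['tcp_pos'];R=s['ee_rot']; print(p,p+R@[.0013,-.0005,.0692],s['joint_velocities'].round(2),s['gripper_force'],s['time_s'])
p9=np.array([.4949,.2776,.1628]); 
for z in(.066,.0692,.072): print(z,proj([p9+R@[.0093,-.0055,z],p9+R@[.0093,.0045,z]],I).round(1).tolist())
g=cv2.cvtColor(w,cv2.COLOR_BGR2GRAY); print(g[204:222,279], w[204:222,279].tolist())
c=cloud(d,I); print(d[204:222,279].round(4))
T,dt,It=cap('top','tf'); t0=load('top0'); ct=cloud(dt,It); diff=cv2.absdiff(T,t0[0]).max(2)
n,l,st,ce=cv2.connectedComponentsWithStats((diff>60).astype(np.uint8))
print([(ce[i].round().tolist(),int(st[i,4])) for i in range(1,n) if st[i,4]>25])
E
```

```text
[0.49480826 0.2774636  0.1610694 ] [0.49503983 0.27609047 0.0918694 ] [ 0.06 -0.02 -0.04 -0.1  -0.06  0.02] 29.971063993871212 23.75
0.066 [[271.4, 212.6], [284.4, 212.6]]
0.0692 [[271.4, 211.4], [284.3, 211.4]]
0.072 [[271.5, 210.4], [284.2, 210.4]]
[107  98  87 136 178 172 163 195 171 112  87  86  87  88  87  87  87  87] [[55, 102, 138], [49, 93, 128], [44, 82, 113], [67, 129, 175], [89, 170, 226], [96, 165, 214], [123, 160, 184], [163, 193, 210], [144, 170, 184], [100, 111, 119], [84, 86, 91], [82, 85, 89], [84, 86, 91], [85, 87, 92], [84, 86, 91], [85, 86, 91], [84, 86, 91], [84, 86, 91]]
[0.2608 0.2561 0.2535 0.2532 0.2528 0.2538 0.2507 0.251  0.2419 0.2379
 0.2348 0.2342 0.2306 0.2299 0.2267 0.2242 0.2216 0.2188]
[([141.0, 173.0], 335), ([306.0, 167.0], 47), ([171.0, 214.0], 2982), ([92.0, 286.0], 7780), ([331.0, 201.0], 77), ([419.0, 238.0], 2465), ([448.0, 208.0], 64), ([416.0, 221.0], 813), ([445.0, 226.0], 40), ([136.0, 231.0], 60), ([188.0, 230.0], 51), ([319.0, 236.0], 155), ([325.0, 245.0], 195), ([236.0, 274.0], 183), ([415.0, 269.0], 31), ([437.0, 270.0], 36), ([49.0, 302.0], 79), ([166.0, 375.0], 1038), ([10.0, 341.0], 40), ([5.0, 358.0], 365), ([40.0, 370.0], 1171), ([139.0, 400.0], 1581), ([297.0, 403.0], 1352), ([335.0, 398.0], 38), ([335.0, 417.0], 44)]
```

```bash
python3 - <<'E'
from h import *
for t in('top0','tf'):
    T,d,I=load(t); h=cv2.cvtColor(T,cv2.COLOR_BGR2HSV); m=((h[...,1]>180)&((h[...,0]<6)|(h[...,0]>174))&(h[...,2]>60)); m[:250]=0;m[300:]=0;m[:,:215]=0;m[:,265:]=0
    v,u=np.nonzero(m); print(t,u.mean(),v.mean(),len(u))
s=r.sense(); print(s['tcp_pos'],s['gripper_force'])
print(r.finish_job())
E
```

```text
top0 237.6993006993007 274.61538461538464 286
tf 237.66058394160584 274.485401459854 274
[0.494786   0.27747594 0.16107632] 29.971062331460416
the job is handed in; nothing more can be done
None
```

I've handed the job in: the case lies flat in the shut drawer, and the oblong punch is held upright over the real clamp's ring setting. The foot is about 8 mm above the setting, centred to within about 1 mm by camera and lined up lengthwise to within about 1°, and it took about 24 of the 69 s.

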